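Switch on the bench supply at a driver-board test bench

ROBOT

A 6-joint arm with a two-finger parallel gripper is mounted at the origin on the work surface. World frame = base frame: x ahead of the robot, y to its left, z up, the work surface at z = 0. Lengths are in mm, angles in rad, forces in N, time in s.
With the tool pointing down it reaches from about 275 to 750 mm from the base axis. Payload 10.2 kg.
Tool frame: the origin (TCP) lies midway between the tips of the shut fingers; the grasp point (between the pads) lies 19 mm behind it; z points along the fingers, y is the direction in which the jaws open and shut (so a half turn about z gives the same grasp; the last joint's range is limited). The gripper opens to 85 mm and grips with 20 to 120 N. Pads are 22 mm wide; open, the fingers measure 114 mm over their backs; the gripper's body (76 mm by 85 mm) begins 54 mm behind the grasp point. The pads swing forward as they close: fully open they stand 13 mm farther back than shut.
Start: joints at [-1.567, 0.313, 1.498, -0, 1.331, -0.223], TCP at [118.038, -511.564, 231.294] pointing down, gripper open.
Joint ranges: [-2.94, 2.94], [-0.97, 2.17], [0.19, 2.56], [-1.23, 4.37], [0.02, 3.11], [-2.88, 2.88]. Speed limits (rad/s): [2.39, 2.39, 3.01, 3.14, 3.14, 3.14].

INTERFACE

Orientations are given as a unit quaternion [w, x, y, z].
In Python, from rig import sense, optics, ctrl gives the robot as it stands.
- The arm moves only by the tool play_rows, never from a script. Its argument "plan" is a list of rows, each a list of 7 numbers: the shift along the world's x, y, z in mm, then the turn, a rotation vector about the world's x, y, z in rad, then the opening, from -1 (shut) to 1 (fully open), so that 0 is half open. A call has 1 to 5 rows; each row shifts and turns the pose as measured when the row begins; what a row does not reach is not made up. A row lasts 1/12 s, in which the tool goes at most 41.7 mm and 7.16 degrees, less where a joint would pass 70% of its speed; a pose out of reach is approached as far as the arm can. A call is refused whole if a number of a shift passes 41.7 or a number of a turn 0.125, either way. A call with a gripper value outside its range is refused whole. The fingers move at their own pace and stop on an object; "grip_force" is the grip in N (left out, the last holds). Time passes only in rows, so rows that do not move let the fingers close. It gives the time, the measured TCP pose, the force and the opening at its end, in the units of the state.
- sense(): the state, without advancing time (a new reading comes with each control period).
- optics.capture(name): name is "side" or "top" or "wrist"; returns a dict with "img" (400x640x3 uint8, blue, green, red), "fx", "fy", "cx", "cy" (pixels), "world_to_cam" (4x4, takes a point from world to camera coordinates). Camera axes: x right, y up, looking along -z (the intrinsics and any distortion apply to the point x, -y, -z); pixel columns grow to the right and rows downward; lengths in mm; the calibration is good to about 2 mm. A picture is of the moment at which its call begins. There is no depth.
- ctrl.finish_job(): hands the job in, once; it reports no verdict.
The state is a dict: "time_s": time; "joints": joint angles; "dq": joint speeds; "tau": joint torques, N m; "eef_pos": TCP position; "ee_rot": TCP orientation; "force": force on the tool from outside, world axes, zero at the start; "wrist_torque": the same for the moment, N m; "grip_width": opening from 0.0 (shut) to 1.0 (fully open).
Only numpy, scipy, OpenCV 4.12 (cv2) and the standard library are available. Lean on these libraries where they do the work, as an engineer would, in place of code of your own. Each camera call takes 0.05 s, during which the arm holds its last target. There are 200 camera calls.

TASK

Switch on the bench supply for the driver board: flip the long bat toggle on the grey box with the two screw terminal posts over its centre to the opposite side, so that it snaps over and stays. Do not flip the short toggle on the similar box with the round knob.

Things in the scene. Friction and masses are not known exactly. Their poses are not given: they have to be found in the camera images.
- bat (a joint): long steel bat toggle, 52 mm from pivot to end, 8 mm thick, 14 mm near the end, on top of a fixed grey box 120 x 170 x 65 mm. Angle (rad) 0 to 0.8, stop to stop; starts at 0, leaning 0.4 rad off vertical to -x of point bat_pivot; 0.4 upright; 0.8 leans to +x. Over-centre spring: about 3 N sideways at its end moves it off the stop; past upright it snaps over by itself and stays.
- bat_pivot (a point): hinge point of the long toggle, 8 mm above its flat box top, 73 mm above the bench; x = swing direction (joint grows to +x), z up. A collar of 8 mm radius (nut 12 mm) reaches up to it. It is midway along the box's 120 mm (x), 50 mm from its +y end; two screw terminal posts, 18 mm wide, 24 mm high, stand at y = -90 mm, x = -25 and +25 mm from it.
- stub (a joint): short toggle (24 mm from pivot to end, 6 mm thick, 9 mm near the end) on the other grey box of the same size, which has a round black knob 40 mm across instead of terminal posts. Same hinge angles and snap action, about 3 N at its end; starts at 0 and must stay there.
- stub_pivot (a point): the hinge point of the short toggle, 73 mm above the bench, placed on its box as the long one is on its own (knob centre 80 mm from it towards -y).
There are look-alikes about, which are no part of the job. Leave any brown or pink look-alike of the part that bears stub alone.

How it is judged (in metres and radians):
At the end, for the whole second after the job is handed in: the long toggle rests on its opposite side (joint bat above 0.65 of 0.8 rad, still), and the short toggle is still on its starting side (joint stub below 0.2 rad) (value of joint bat above 0.65 rad and velocity of joint bat below 0.1 rad/s and value of joint stub below 0.2 rad); the robot touches nothing.
It fails at once if the short toggle is flipped past its centre (value of joint stub above 0.4 rad).
It also fails if it takes over 26 s, if anything falls off the work surface, if the arm or the gripper's body presses on something with over 40 N, if the wrist force passes 120 N, or if a joint passes its speed limit or range.

## Working session

There is one attempt and no reset: what is moved stays moved. The work goes in short steps, Python scripts to look and compute and a tool call to move; the robot and the scene stay as the last step left them, time stands still between calls to the robot, and variables do not carry over. Pictures are saved under pics/ and viewed, about 8 in all and at most 12, crops included, and the job is handed in when it is done.

Besides the shell and the picture viewer there is one more tool, called after ">>>" as a command line: name --pt "numbers of a row" for each row, then --argument value for the rest. play_rows: Moves the arm, as the interface text tells. Its arguments: {"type":"object","properties":{"plan":{"type":"array"},"grip_force":{"type":"number"}},"required":["plan"]}

```bash
mkdir -p pics
cat > h.py <<'E'
import numpy as np, cv2
from rig import sense, optics, ctrl
def cap(n,f=None):
    c=optics.capture(n)
    if f: cv2.imwrite('pics/'+f,c['img'])
    return c
def ray(c,u,v):
    M=np.array(c['world_to_cam']);R=M[:3,:3];t=M[:3,3]
    d=np.array([(u-c['cx'])/c['fx'],-(v-c['cy'])/c['fy'],-1.])
    return -R.T@t,R.T@d
def onz(c,u,v,z):
    o,d=ray(c,u,v); return o+d*(z-o[2])/d[2]
def proj(c,p):
    M=np.array(c['world_to_cam']);q=M[:3,:3]@np.array(p,float)+M[:3,3]
    return c['cx']+c['fx']*q[0]/-q[2], c['cy']-c['fy']*q[1]/-q[2]
E
python3 - <<'E'
from h import *
import pickle
t=cap('top','top0.png');s=cap('side','side0.png')
pickle.dump((t,s),open('c0.pkl','wb'))
print({k:v for k,v in t.items() if k!='img'},{k:v for k,v in s.items() if k!='img'});print(sense())
E
```

```text
{'fx': 450.70914780218413, 'fy': 450.70914780218413, 'cx': 319.7810531218284, 'cy': 199.825379736384, 'world_to_cam': array([[ 2.81496222e-02, -9.99557102e-01, -9.65392130e-03,
         1.92983529e+02],
       [ 9.89110850e-01,  2.64571699e-02,  1.44774808e-01,
        -5.78140732e+02],
       [-1.44455272e-01, -1.36241544e-02,  9.89417534e-01,
        -1.23392872e+03],
       [ 0.00000000e+00,  0.00000000e+00,  0.00000000e+00,
         1.00000000e+00]])} {'fx': 374.94100753662354, 'fy': 374.94100753662354, 'cx': 322.02058075152655, 'cy': 201.17099837710973, 'world_to_cam': array([[-9.99785958e-01, -1.74212928e-02, -1.11595937e-02,
         5.48719066e+02],
       [ 1.14099526e-03, -5.85003447e-01,  8.11030003e-01,
         5.50541595e+01],
       [-2.06575920e-02,  8.10843675e-01,  5.84898109e-01,
        -1.23020372e+03],
       [ 0.00000000e+00,  0.00000000e+00,  0.00000000e+00,
         1.00000000e+00]])}
{'time_s': 0.1, 'joints': array([-1.56739243e+00,  3.13376423e-01,  1.49836288e+00, -1.21951280e-05,
        1.33100867e+00, -2.23406556e-01]), 'dq': array([ 0.00120533, -0.00129038,  0.00054904, -0.00057691,  0.00191313,
       -0.00092525]), 'tau': array([ 2.36290631e-03, -4.12905514e+01, -2.60142624e+01, -1.67110375e-04,
        3.06821312e-03, -2.41857776e-05]), 'eef_pos': array([ 118.03813193, -511.31842058,  230.80065958]), 'ee_rot': array([-5.74815915e-04,  9.93576186e-01,  1.13163728e-01,  5.75285133e-05]), 'force': array([ 0.01695351, -0.37287057, -1.16272044]), 'wrist_torque': array([ 0.00936306,  0.04320109, -0.04057602]), 'grip_width': 0.9983782832146552}
```

View pics/top0.png

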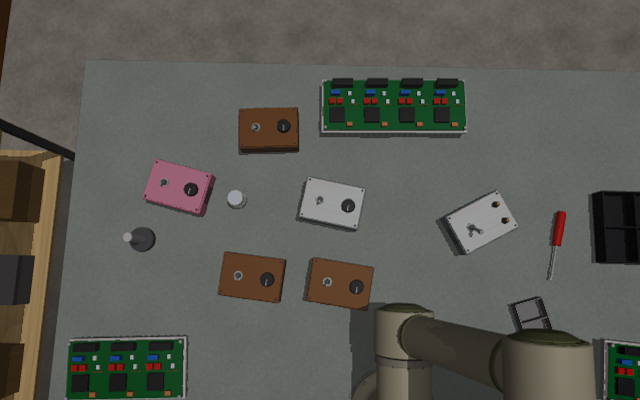

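View pics/side0.png

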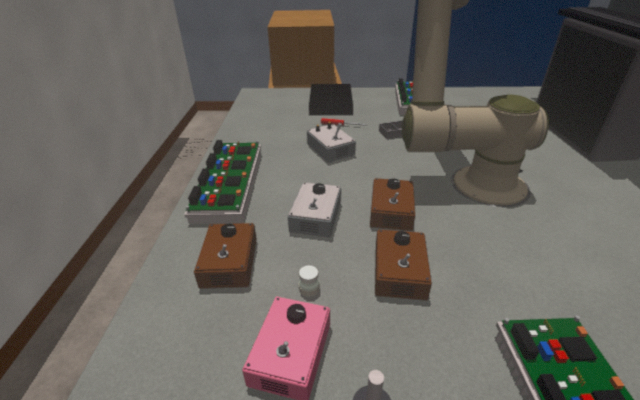

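The top view shows the candidates: a grey box with two posts at about (480,222), a grey box with a knob at (333,203), and brown/pink look-alikes. The box at (480,222) fits because it has two terminal posts and a long bat. I'll confirm that in an enlarged crop.

Run:
```python
from h import *
import pickle
t,s=pickle.load(open('c0.pkl','rb'))
a=cv2.resize(t['img'][180:265,430:530],None,fx=5,fy=5,interpolation=cv2.INTER_CUBIC)
b=cv2.resize(s['img'][110:170,290:370],None,fx=3.5,fy=3.5,interpolation=cv2.INTER_CUBIC)
o=np.zeros((425,790,3),np.uint8);o[:425,:500]=a;o[:b.shape[0],505:505+b.shape[1]]=b
cv2.imwrite('pics/crop1.png',o)
print(proj(t,[0,0,0]),proj(t,[118,-511,231]))
g=cv2.cvtColor(t['img'],cv2.COLOR_BGR2GRAY)
m=((g>150)).astype(np.uint8);m[:, :430]=0;m[:,540:]=0;m[:180]=0;m[265:]=0
c=max(cv2.findContours(cv2.morphologyEx(m,cv2.MORPH_CLOSE,np.ones((9,9))),0,2)[0],key=cv2.contourArea)
r=cv2.minAreaRect(c);print(r)
B=cv2.boxPoints(r);P=np.array([onz(t,*p,65)[:2] for p in B]);print(B,P,P.mean(0),np.linalg.norm(P-np.roll(P,1,0),axis=1))
```

```text
(np.float64(390.27089624369256), np.float64(410.9990986816277)) (np.float64(632.6271811049442), np.float64(395.7855327805378))
((482.0244445800781, 221.48707580566406), (40.016178131103516, 57.043758392333984), 62.02052688598633)
[[447.44943 217.19879]
 [497.82565 190.43643]
 [516.5995  225.77536]
 [466.22324 252.53772]] [[ 530.38602013 -145.22716982]
 [ 609.04232888 -285.87846836]
 [ 511.81562538 -334.43641226]
 [ 434.79914876 -195.0610543 ]] [ 521.51078079 -240.15077619] [107.79733773 161.15086934 108.67799128 159.23890253]
```

View pics/crop1.png

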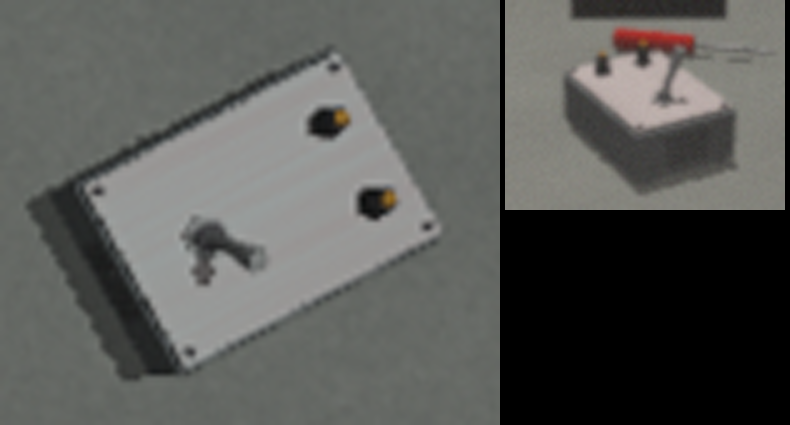

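The crop shows two posts (crop (328,122) and (376,202)) and the long bat. Its collar is at crop (208,240) and its tip at (260,260), which is full-image (482,232). It leans to lower right, which is local -x, and this is the right box. The box frame has local x at about +29° and the pivot near (504,-210). I'll set out now, shutting the fingers and turning the tool +0.28 rad.

>>> play_rows --pt "27 22 0 0 0 0.1 -1" --pt "27 22 0 0 0 0.1 -1" --pt "27 22 0 0 0 0.08 -1" --pt "27 22 0 0 0 0 -1" --pt "27 22 0 0 0 0 -1"

```text
time_s: 0.52
eef_pos: [252.5, -399.3, 228.3]
ee_rot: [-0.002, 0.968, 0.253, -0.0]
force: [0.4, -1.3, 0.8]
grip_width: 0.303
```

>>> play_rows --pt "27 22 0 0 0 0 -1" --pt "27 22 0 0 0 0 -1" --pt "27 22 0 0 0 0 -1" --pt "27 22 0 0 0 0 -1" --pt "0 0 0 0 0 0 -1"

```text
time_s: 0.93
eef_pos: [367.6, -301.8, 227.4]
ee_rot: [-0.004, 0.967, 0.255, -0.0]
force: [-0.1, -0.6, -0.1]
grip_width: -0.001
```

Run:
```python
from h import *
import pickle
t,s=pickle.load(open('c0.pkl','rb'))
print('collar',onz(t,471.6,228,73),'tip',onz(t,482,232,121),'posts',onz(t,498.5,204,89),onz(t,508,220,89))
x=sense();print(x['time_s'],x['eef_pos'],x['ee_rot'],x['force'],x['grip_width'])
w=cap('wrist','w1.png');print(proj(w,[504,-210,73]),proj(w,[487,-219,121]),proj(w,x['eef_pos']))
```

```text
collar [ 501.57732804 -208.45670693   73.        ] tip [ 487.39495561 -219.85014445  121.        ] posts [ 567.43623147 -277.40003298   89.        ] [ 524.44989134 -301.69008787   89.        ]
0.9333 [ 367.60447996 -301.79707258  227.43234949] [-3.63282226e-03  9.67025643e-01  2.54653088e-01 -1.12479714e-04] [-0.06033573 -0.5559656  -0.10725128] -0.0011135138459340427
(np.float64(302.51481787132184), np.float64(-8.670621611033908)) (np.float64(298.59443364519046), np.float64(-1.2265310239177722)) (np.float64(316.68584192619386), np.float64(258.90393853670855))
```

View pics/w1.png

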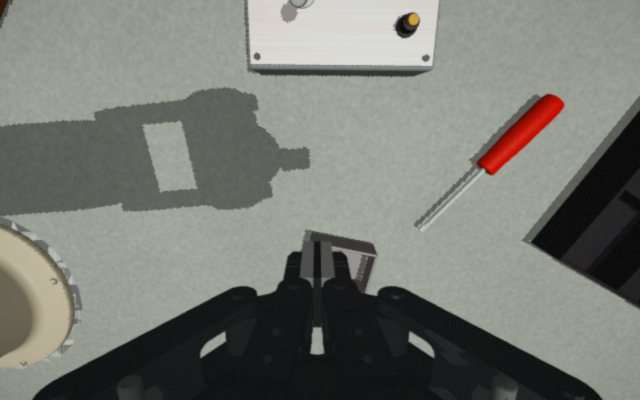

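The wrist view shows the tip near (302,3), where it was predicted at (299,-1), and the tool is aligned with the box. Next I go to the -x side of the bat and descend.

>>> play_rows --pt "28 21 0 0 0 0 -1" --pt "28 21 0 0 0 0 -1" --pt "26 19 -20 0 0 0 -1" --pt "0 0 -35 0 0 0 -1" --pt "0 0 -30 0 0 0 -1"

```text
time_s: 1.4
eef_pos: [451.1, -244.9, 144.8]
ee_rot: [0.002, 0.968, 0.252, 0.002]
force: [-0.1, -0.3, -0.2]
grip_width: -0.003
```

>>> play_rows --pt "0 0 -25 0 0 0 -1" --pt "0 0 0 0 0 0 -1"

```text
time_s: 1.57
eef_pos: [448.3, -244.2, 113.6]
ee_rot: [-0.002, 0.968, 0.252, -0.001]
force: [-0.9, 0.3, 0.1]
grip_width: -0.0
```

Run:
```python
from h import *
x=sense();e=x['eef_pos'];c,s_=np.cos(np.radians(29.2)),np.sin(np.radians(29.2))
d=e[:2]-[504,-210];print(e,'local',d@[c,s_],d@[-s_,c],x['force'])
w=cap('wrist','w2.png');print(proj(w,[504,-210,73]),proj(w,[487,-219,121]),proj(w,e))
```

```text
[ 448.34862584 -244.19676817  113.56292216] local -65.26253680083656 -2.7010534765524916 [-0.87077176  0.26146909  0.13420262]
(np.float64(312.0409676485346), np.float64(120.61059031491384)) (np.float64(309.2885107709853), np.float64(170.92825592924436)) (np.float64(316.6694872150833), np.float64(258.8558037344777))
```

View pics/w2.png

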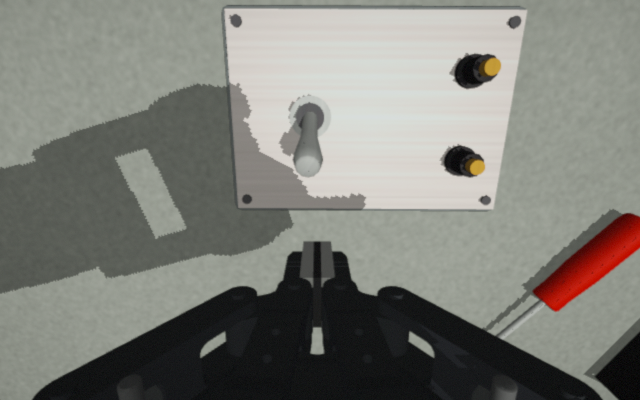

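The tip is at (308,165), right ahead of the fingers and close to the prediction of (309,171). Pushing along local +x.

>>> play_rows --pt "9 8 -6 0 0 0 -1" --pt "10 6 0 0 0 0 -1" --pt "8 4.5 0 0 0 0 -1" --pt "8 4.5 0 0 0 0 -1" --pt "0 0 0 0 0 0 -1"

```text
time_s: 2.03
eef_pos: [488.7, -224.0, 116.5]
ee_rot: [0.004, 0.968, 0.25, 0.002]
force: [-0.7, -1.0, 0.4]
grip_width: -0.003
```

>>> play_rows --pt "7 4 0 0 0 0 -1" --pt "7 4 0 0 0 0 -1" --pt "7 4 0 0 0 0 -1" --pt "0 0 0 0 0 0 -1"

```text
time_s: 2.37
eef_pos: [513.2, -211.4, 119.3]
ee_rot: [0.007, 0.968, 0.251, 0.003]
force: [-3.3, -2.5, 4.5]
grip_width: -0.001
```

Run:
```python
from h import *
x=sense();e=x['eef_pos'];c,s_=np.cos(np.radians(29.2)),np.sin(np.radians(29.2))
d=e[:2]-[504,-210];print(e,'local',d@[c,s_],d@[-s_,c],x['force'])
w=cap('wrist','w3.png')
```

```text
[ 513.18180252 -211.37042675  119.25218493] local 7.346422200959999 -5.67570680823099 [-3.31298968 -2.48372861  4.4708362 ]
```

View pics/w3.png

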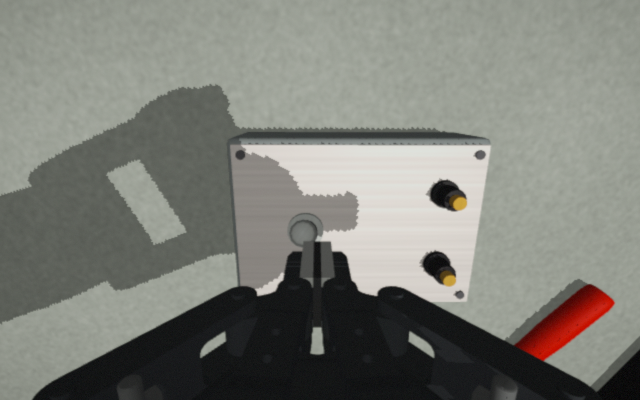

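The bat seems to have gone over: its tip is about 13 mm ahead of the TCP, which is local +20. I'll back off along -x, watching for the z drift, and look again.

>>> play_rows --pt "-18 -10 0 0 0 0 -1" --pt "-25 -14 0 0 0 0 -1" --pt "-18 -10 10 0 0 0 -1" --pt "0 0 30 0 0 0 -1" --pt "0 0 0 0 0 0 -1"

```text
time_s: 2.83
eef_pos: [450.3, -244.7, 159.1]
ee_rot: [0.005, 0.968, 0.252, 0.004]
force: [0.3, 0.1, 0.4]
grip_width: -0.003
```

Run:
```python
from h import *
x=sense();print(x['eef_pos'],x['force'])
w=cap('wrist','w4.png')
for a in(-.4,0,.4):
    r=52*np.sin(a);print(a,proj(w,[504+.873*r,-210+.488*r,73+52*np.cos(a)]))
print(proj(w,[504,-210,73]))
t=cap('top');a=cv2.resize(t['img'][180:265,430:530],None,fx=5,fy=5,interpolation=cv2.INTER_CUBIC)
b=cv2.resize(t['img'][165:240,290:380],None,fx=3,fy=3,interpolation=cv2.INTER_CUBIC)
o=np.zeros((425,775,3),np.uint8);o[:,:500]=a;o[:225,502:772]=b
W=w['img'][20:300,200:500];W=cv2.resize(W,(270,195));o[228:423,502:772]=W
cv2.imwrite('pics/after.png',o)
```

```text
[ 450.33678143 -244.71187786  159.06233417] [0.34176296 0.05959057 0.40540842]
-0.4 (np.float64(308.74929130789167), np.float64(160.06006536355605))
0 (np.float64(308.31543280920386), np.float64(124.31193643008619))
0.4 (np.float64(308.08262131406576), np.float64(85.46531348466495))
(np.float64(309.43284711841176), np.float64(120.76050831231936))
```

View pics/after.png

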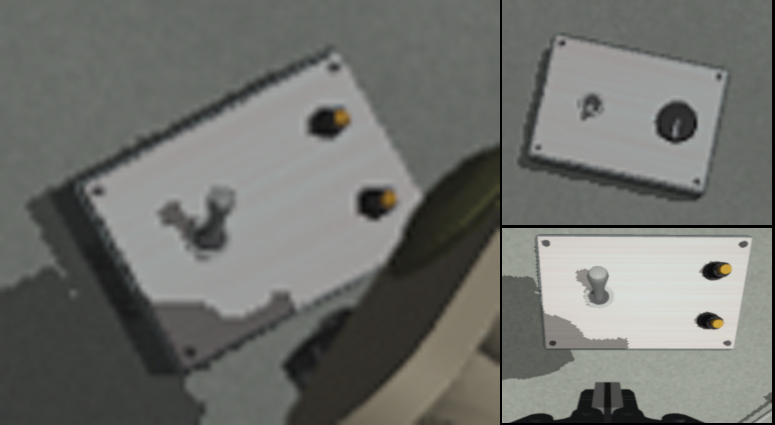

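View pics/w4.png

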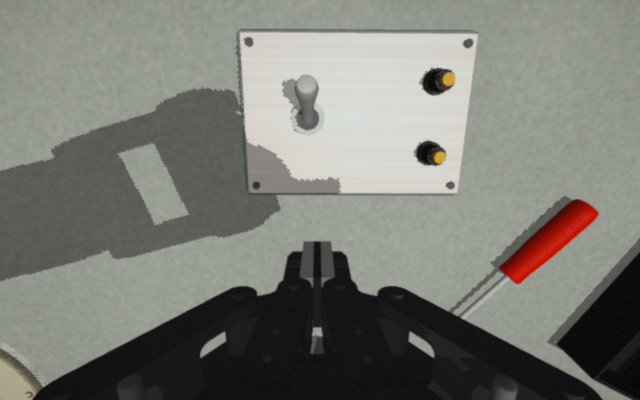

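The bat tip is now at (307,83). The prediction for the far stop was (308,85), so it has snapped over. The short toggle is untouched and the gripper is clear of everything, so I'm handing in.

```bash
python3 -c "
from h import *
print(ctrl.finish_job())"
```

```text
the job is handed in; nothing more can be done
None
```

The long bat toggle on the grey box with the two terminal posts is flipped to its +x side and stays there. I pushed it over with the shut fingers, backed off and handed the job in. The arm's clock read 2.8 s at the last move.

- **Bat:** after I backed off, the wrist view showed its tip at (307,83). The prediction for the far stop was (308,85), and the top view shows the same lean.
- **Short toggle:** the arm never went near its box, and the top view shows nothing out of place there.
- **Contact:** the tool force was about 0.5 N after backing off, so the arm was touching nothing. The readings at the end of each move never passed about 6 N.
- **Not as planned:** during the push the tool rose to z = 119 mm instead of the planned 108 and travelled about 14 mm further than intended. It met the bat close to its tip, but the bat still went over.

The hand-in gave no verdict, and I did not read the joint angles directly; both toggle positions come from the images.

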